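# Load a lamp base and set the bench magnifier down on it

### The job

Take the taller white lamp base out of the black tray and set it upright in the round well of the white nest, and let go of it. Then swing the magnifier round, still raised, until its lens frame is centred sideways over the lamp base, and tilt it down gently until both wire runners under the lens bear firmly on the top of the lamp base. Leave it set there, let go, and leave the other things on the bench where they are.

Things in the scene. Friction and masses are not known exactly. Their poses are not given: they have to be found in the camera images.
- mag_swivel (a joint): swivel of the bench magnifier about its upright post, rad. 0: the lens arm points along the stand's own -x (roughly to the robot); grows as the arm swings to the stand's +y (the robot's left). Starts parked at 0.9 to 1.15; range -1.3 to 1.6. Friction (0.25 N m) holds it where it is left.
- mag_tilt (a joint): tilt of the lens frame about a level hinge that lies 30 mm out from the post axis and 117 mm above the bench, rad. 0: frame level; grows as its handle end goes up. Starts raised at 1.05 to 1.25; range -0.3 to 1.35. Hinge friction (0.6 N m, against 0.3 N m of weight) holds it. The runners meet the seated lamp base near level (about -0.1 to 0.1).
- mag_stand: round dark steel foot of the magnifier, 104 mm across and 16 mm high, with the upright post; fixed to the bench. Origin on the bench at the post axis, z up.
- mag_pivot (a point): point on the post axis at the height of the tilt hinge (117 mm above the bench); axes of mag_stand.
- mag_frame: white rectangular lens frame with glass, 169 mm long, 86 mm wide, 12 mm thick, with a black round handle (18 mm thick, 76 mm long) on its outer end. Origin on the tilt hinge; x points back from the handle to the hinge, y along the hinge, z up out of the lens when level. Frame from x = -10 to -179 mm, handle from -178 to -254 mm.
- mag_grip (a point): on the axis of the handle, in the middle of its length, 218 mm from the tilt hinge; axes of mag_frame. It can be pinched here from above at any tilt, and turns between the fingers as the frame tilts.
- mag_runner (a point): midway between the two steel wire runners below the lens, on their underside: 120 mm from the tilt hinge and 23 mm below its plane; axes of mag_frame. The runners (6 mm wire) run along x, 13 mm either side of the middle, straight from 26 to 168 mm from the hinge; anywhere along them may bear on the lamp base.
- nest: white block 90 x 90 mm fixed on the bench, its upper face 22 to 34 mm above the bench (it is let in by up to 12 mm); origin at the centre of its underside, 34 mm below the upper face, z up.
- nest_hole0 (a point): centre of the mouth of the round well in the nest's upper face: well 55 mm across, 14 mm deep, flat floor; z up.
- lamp_tall: taller white ceramic lamp base, 80 mm high, about 0.12 kg: foot flange 46 mm across and 10 mm high, straight body 38 mm across from 14 to 64 mm above the foot, head 42 mm across with a flat top. Origin at the centre of its underside, z up. Stands upright in one pocket of the tray.
- lamp_tall_top (a point): centre of the flat top of the taller lamp base, 80 mm above its underside; z up.
- lamp_short: shorter lamp base, the same but 60 mm high (straight body from 14 to 44 mm), in the other pocket of the tray; leave it there. Origin at the centre of its underside.
- tray: black tray fixed on the bench, 180 x 100 x 16 mm, walls and floor 4 to 5 mm, one divider makes two pockets side by side along its x; origin at the centre of its underside. The lamp bases stand about 86 mm apart along its x.
- glue_tube: white pointed glue tube standing upright, 34 mm across, 150 mm high; bystander. Origin at the centre of its underside.
- brass_ring: flat brass ring, 68 mm across, 12 mm thick, lying on the bench; bystander. Origin at the centre of its underside.

How it is judged:
By the outcome, as a careful person would: the job done as asked, in the order asked, and still so for the second after the job is handed in, with the robot touching nothing.
It also fails if it takes over 67 s, if anything falls off the work surface, if the arm or the gripper's body presses on something with over 40 N, if the wrist force passes 120 N, or if a joint passes its speed limit or range.

### The arm

A 7-joint arm with a two-finger parallel gripper is mounted at the origin on the work surface. World frame = base frame: x ahead of the robot, y to its left, z up, the work surface at z = 0. Lengths are in m, angles in rad, forces in N, time in s.
With the tool pointing down it reaches from about 0.4 to 0.85 m from the base axis. Payload 10.4 kg.
Tool frame: the origin (TCP) lies between the finger pads; the fingertips stand ahead of it and the grasp point (between the pads) lies 6 mm ahead of it (robot.nose_length is the z of the fingertips in the tool frame, in m); z points along the fingers, y is the line along which they close (so a half turn about z gives the same grasp; the last joint's range is limited). The gripper opens to 87 mm and grips with 3 to 60 N. Pads are 19 mm wide; open, the fingers measure 117 mm over their backs; the gripper's body (75 mm by 190 mm) begins 51 mm behind the grasp point.
Start: joints at [1.266, 0.332, -0.065, 1.46, 0.022, 1.35, -0.088], TCP at [0.174, -0.6, 0.248] pointing down, gripper open.
Joint ranges: [-2.6, 2.6], [-0.5, 2.12], [-1.47, 1.34], [0.16, 2.42], [-1.27, 4.41], [0.06, 2.06], [-2.6, 2.6]. Speed limits (rad/s): [2.22, 2.22, 2.79, 2.79, 3.14, 3.14, 3.14].

### API

Orientations are given as a rotation vector (axis times angle).
In Python, from rig import robot, cams, telemetry, finish_job gives the robot as it stands (robot), with the cameras (cams), the readings (telemetry) and the job as plain functions.
- The arm moves only by the shell command python3 steer.py [OPENING] [FORCE], which reads ROWS from standard input. ROWS is a JSON list of rows, 1 to 10 of them, each an object with the fields d (a list: dx, dy, dz in shares of the most that a row can go, 1 being 50 mm), rot (a list: a rotation vector rx, ry, rz in normalised numbers (1 is pi/2 rad)); a field left out counts as zero; each row shifts and turns the commanded pose from where the row before left it, along the tool's axes as they then stand; what a row does not reach is not made up. A row lasts 1/10 s, in which the tool goes at most 0.05 m and 0.15 rad, less where a joint would pass 70% of its speed; a pose out of reach is approached as far as the arm can. OPENING is the finger opening in m, set as the command begins (- or left out keeps the last). The fingers move at their own pace and stop on an object; FORCE is the grip in N (left out, the last holds). Time passes only in rows, so rows that do not move let the fingers close. It prints the time, the measured TCP pose, the force, the opening and the grip force at its end. Input that does not fit is refused with a message, and nothing moves.
- telemetry.observe(): the state, without advancing time (a new reading comes with each control period).
- cams.get_image(name): name is "scene" or "top" or "wrist"; returns the picture (400x640x3 uint8, blue, green, red); there is no depth.
- cams.camera_model(name): a dict with "camera_matrix" (3x3 intrinsics, pixels), "R" (3x3) and "t" (3): a world point X has camera coordinates R X + t. Camera axes: x right, y down, z forward; pixel columns grow to the right and rows downward; lengths in m; the calibration is good to about 2 mm. A picture is of the moment at which its call begins: read the wrist's pose just before it. camera_model takes no time and is no camera call; for the wrist camera it gives the pose at the moment of the call.
- finish_job(): hands the job in; it is judged then, once.
The state is a dict: "clock": time; "q": joint angles; "qd": joint speeds; "joint_torque": joint torques, N m; "ee_pos": TCP position; "tcp_rot": TCP orientation; "contact_force": force on the tool from outside, world axes, zero at the start; "wrist_torque": the same for the moment, N m; "grip_width": finger opening in m; "gripper_force": force on a finger pad.
Only numpy, scipy, OpenCV 4.12 (cv2) and the standard library are available. Lean on these libraries where they do the work, as an engineer would, in place of code of your own. Each camera call takes 0.05 s, during which the arm holds its last target. There are 200 camera calls.

## Working session

There is one attempt and no reset: what is moved stays moved. The work goes in short steps, Python scripts to look and compute and a shell command to move; the robot and the scene stay as the last step left them, time stands still between calls to the robot, and variables do not carry over. Pictures are saved under pics/ and viewed, at most 12 in all, crops included, and the job is handed in when it is done.

```bash
ls; mkdir -p pics
python3 - <<'E'
from rig import robot, cams, telemetry, finish_job
import cv2,numpy as np
print(telemetry.observe(), robot.nose_length)
for n in("scene","top"):
    im=cams.get_image(n); cv2.imwrite(f"pics/{n}0.png",im)
    m=cams.camera_model(n); print(n,m["camera_matrix"],m["R"],m["t"], -np.array(m["R"]).T@m["t"])
E
```

```text
pics
rig.py
steer.py
{'clock': 0.0, 'q': array([ 1.26641252,  0.33285921, -0.06467697,  1.46098022,  0.0215577 ,
        1.34990318, -0.08851056]), 'qd': array([ 0.00053405, -0.00059696, -0.00025907,  0.00078334,  0.00182992,
        0.00045162, -0.00072462]), 'joint_torque': array([ 9.29881111e-06, -6.23253679e+01,  2.46242451e-02, -3.89898491e+01,
       -6.12919056e-02,  3.97297984e-02,  1.58205298e-04]), 'ee_pos': array([ 0.17368467, -0.59999547,  0.24674318]), 'tcp_rot': array([-3.10904488e+00, -4.40929458e-01,  3.76956796e-04]), 'contact_force': array([-0.21083022,  0.18721719,  0.09934573]), 'wrist_torque': array([-0.0434455 ,  0.00686672, -0.03099417]), 'gripper_force': 0.0, 'grip_width': 0.0868617439701239} 0.025
scene [[412.07333612   0.         327.69465347]
 [  0.         412.07333612 198.95562827]
 [  0.           0.           1.        ]] [[ 0.25025621  0.96814925  0.00767205]
 [ 0.55927705 -0.13808969 -0.81739857]
 [-0.79030438  0.20884987 -0.57602146]] [-0.13459227 -0.24621075  1.40587299] [ 1.28245016 -0.19731015  0.60959329]
top [[362.59368628   0.         313.2373229 ]
 [  0.         362.59368628 195.28167346]
 [  0.           0.           1.        ]] [[ 0.01736    -0.99882735  0.04519469]
 [-0.99752586 -0.0203817  -0.06728116]
 [ 0.06812341 -0.04391487 -0.99670993]] [-0.02334735  0.55898572  0.94382272] [0.4937116  0.02952097 0.97938186]
```

View pics/scene0.png

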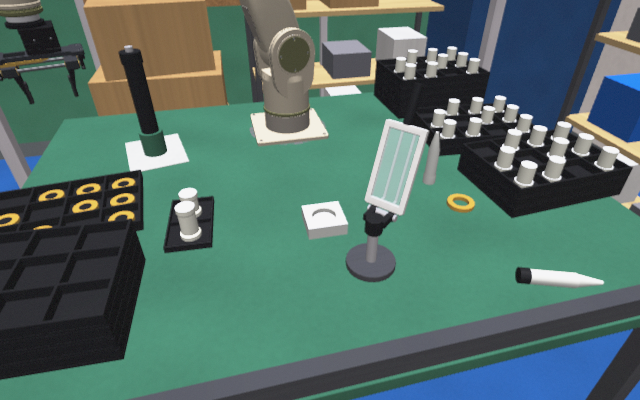

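View pics/top0.png

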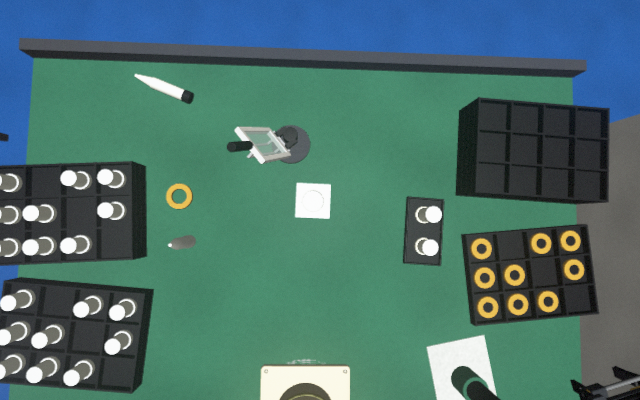

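The scene view shows the tray with two lamps at (189,215), the nest at (325,219) and the magnifier foot at (371,262). In the top view the lamps are at (433,214) and (429,247), the nest at (313,201), the foot at (291,144) and the handle at (240,147). I'll enlarge these areas next.

Run:
```python
import cv2,numpy as np
t=cv2.imread("pics/top0.png");s=cv2.imread("pics/scene0.png")
def c(im,x,y,w,h,k):return cv2.resize(im[y:y+h,x:x+w],None,fx=k,fy=k,interpolation=cv2.INTER_NEAREST)
a=np.hstack([c(t,400,190,50,80,5),c(t,290,177,46,48,8)[:400].copy() if 0 else np.vstack([c(t,290,180,46,42,5)]+[np.zeros((190,230,3),np.uint8)])])
b=np.hstack([c(s,165,185,52,66,4),np.vstack([c(s,295,197,60,44,4),np.zeros((88,240,3),np.uint8)])])
w=max(a.shape[1],b.shape[1])
a=np.pad(a,((0,0),(0,w-a.shape[1]),(0,0)));b=np.pad(b,((0,0),(0,w-b.shape[1]),(0,0)))
cv2.imwrite("pics/crop1.png",np.vstack([a,b])[:600]); print(a.shape,b.shape)
# bright masks
for n,im,boxes in(("top",t,[(400,190,50,80),(290,178,46,48)]),("scene",s,[(165,180,52,70),(295,197,60,44)])):
    for (x,y,ww,h) in boxes:
        g=im[y:y+h,x:x+ww].min(axis=2)
        for th in(120,160,200,230):
            nn,l,st,ce=cv2.connectedComponentsWithStats((g>th).astype(np.uint8))
            print(n,th,[(st[i][:].tolist()[0]+x,st[i][1]+y,st[i][2],st[i][3],st[i][4],(ce[i]+[x,y]).round(1).tolist()) for i in range(1,nn) if st[i][4]>20])
```

```text
(400, 480, 3) (264, 480, 3)
top 120 [(415, np.int32(206), np.int32(27), np.int32(18), np.int32(323), [429.6, 214.2]), (415, np.int32(237), np.int32(24), np.int32(19), np.int32(314), [427.0, 246.6])]
top 160 [(415, np.int32(206), np.int32(27), np.int32(17), np.int32(288), [430.2, 214.3]), (415, np.int32(238), np.int32(24), np.int32(18), np.int32(283), [427.4, 246.7])]
top 200 [(416, np.int32(207), np.int32(11), np.int32(16), np.int32(40), [419.3, 214.6]), (426, np.int32(206), np.int32(16), np.int32(17), np.int32(209), [433.2, 214.0]), (416, np.int32(238), np.int32(22), np.int32(18), np.int32(245), [427.9, 247.0])]
top 230 [(426, np.int32(207), np.int32(16), np.int32(16), np.int32(197), [433.3, 214.1]), (416, np.int32(211), np.int32(9), np.int32(12), np.int32(23), [418.4, 217.5]), (423, np.int32(240), np.int32(15), np.int32(16), np.int32(195), [430.0, 247.4])]
top 120 [(294, np.int32(182), np.int32(37), np.int32(37), np.int32(1257), [312.5, 200.3])]
top 160 [(295, np.int32(183), np.int32(36), np.int32(36), np.int32(1220), [312.6, 200.3])]
top 200 [(295, np.int32(183), np.int32(36), np.
[... 730 characters left out ...]
(180, np.int32(227), np.int32(21), np.int32(12), np.int32(82), [190.2, 234.7])]
scene 230 [(179, np.int32(188), np.int32(18), np.int32(10), np.int32(136), [187.1, 192.5]), (175, np.int32(201), np.int32(19), np.int32(12), np.int32(172), [184.1, 206.4]), (180, np.int32(230), np.int32(21), np.int32(9), np.int32(51), [189.7, 234.9])]
scene 120 [(301, np.int32(201), np.int32(47), np.int32(39), np.int32(1381), [324.6, 219.4])]
scene 160 [(301, np.int32(201), np.int32(47), np.int32(29), np.int32(931), [323.6, 215.2])]
scene 200 [(302, np.int32(201), np.int32(46), np.int32(29), np.int32(867), [323.7, 215.1])]
scene 230 [(302, np.int32(201), np.int32(45), np.int32(28), np.int32(812), [323.5, 215.2])]
```

View pics/crop1.png

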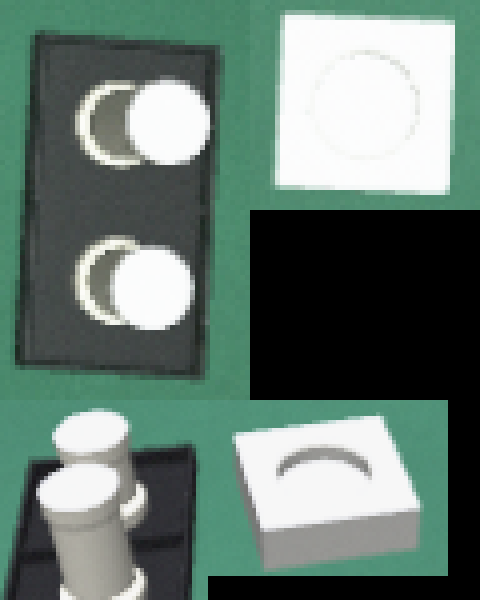

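The crop shows two lamps whose tops are clear ellipses in both views: far lamp (433,214) top / (184,206) scene, and the near lamp at (430,247) / (187,192.5). The nest has a square top face with its well at about (312.5,201). Next I'll triangulate these.

```bash
cat > h.py <<'E'
import cv2,numpy as np
from rig import robot, cams, telemetry, finish_job
def cam(n):
    m=cams.camera_model(n); return [np.array(m[k],float) for k in("camera_matrix","R","t")]
def ray(c,uv):
    K,R,t=c; d=R.T@np.linalg.solve(K,[uv[0],uv[1],1.]); return -R.T@t,d
def plane(c,uv,z):
    o,d=ray(c,uv); return o+d*(z-o[2])/d[2]
def tri(*cu):
    A=np.zeros((3,3));b=np.zeros(3);L=[]
    for c,uv in cu:
        o,d=ray(c,uv);d=d/np.linalg.norm(d);P=np.eye(3)-np.outer(d,d);A+=P;b+=P@o;L.append((P,o))
    X=np.linalg.solve(A,b); return X,max(np.linalg.norm(P@(X-o)) for P,o in L)
def blobs(im,box,f,amin=20):
    x,y,w,h=box; m=f(im[y:y+h,x:x+w].astype(int)).astype(np.uint8)
    cs=cv2.findContours(m,cv2.RETR_EXTERNAL,cv2.CHAIN_APPROX_NONE)[0]
    return [c+np.array([x,y]) for c in cs if cv2.contourArea(c)>amin]
E
python3 - <<'E'
from h import *
T,S=cam("top"),cam("scene"); t=cv2.imread("pics/top0.png");s=cv2.imread("pics/scene0.png")
print("tall",tri((T,(433.3,214.1)),(S,(184.1,206.4))),"short",tri((T,(430,247.4)),(S,(187.1,192.5))))
for z in(.0,): print("feet check")
q=[]
for n,c,im,box in(("top",T,t,(285,175,56,52)),("scene",S,s,(295,197,60,44))):
    b=max(blobs(im,box,lambda a:a.min(2)>200),key=cv2.contourArea)
    h=cv2.convexHull(b)
    e=2
    while len(p:=cv2.approxPolyDP(h,e,True))>4:e+=.5
    p=p[:,0,:].astype(float); q.append(p); print(n,e,p.tolist())
# match by plane
for z in(.022,.028,.034):
    print(z,[plane(T,p,z).round(4)[:2].tolist() for p in q[0]],[plane(S,p,z).round(4)[:2].tolist() for p in q[1]])
# foot
for n,c,im,box in(("top",T,t,(265,115,50,55)),("scene",S,s,(335,235,75,50))):
    f=lambda a:(a.max(2)<110)&(a.max(2)-a.min(2)<25)
    for b in blobs(im,box,f,60):
        (e0,ax,an)=cv2.fitEllipse(cv2.convexHull(b)); x,y,w,h=cv2.boundingRect(b)
        print(n,(x,y,w,h),np.round(e0,1),np.round(ax,1),an, plane(c,e0,.016).round(4))
E
```

```text
tall (array([ 0.51375112, -0.31283088,  0.08339628]), np.float64(0.0006389574247348222)) short (array([ 0.42927028, -0.31164887,  0.06342405]), np.float64(0.0008192226320492555))
feet check
top 2 [[297.0, 183.0], [330.0, 185.0], [328.0, 218.0], [295.0, 216.0]]
scene 2 [[338.0, 202.0], [347.0, 223.0], [308.0, 228.0], [302.0, 206.0]]
0.022 [[0.5909, 0.031], [0.5875, -0.0568], [0.4998, -0.0528], [0.5035, 0.0344]] [[0.4949, 0.037], [0.5793, 0.0347], [0.5754, -0.0557], [0.49, -0.0519]]
0.028 [[0.5903, 0.031], [0.5869, -0.0563], [0.4997, -0.0522], [0.5034, 0.0344]] [[0.5029, 0.0346], [0.5865, 0.0323], [0.5827, -0.0571], [0.4981, -0.0534]]
0.034 [[0.5897, 0.0309], [0.5863, -0.0557], [0.4997, -0.0517], [0.5034, 0.0344]] [[0.5109, 0.0322], [0.5937, 0.03], [0.5899, -0.0585], [0.5062, -0.0549]]
top (275, 125, 35, 38) [290.6 143.8] [37.5 38. ] 135.45155334472656 [0.6969 0.0504 0.016 ]
scene (346, 244, 50, 38) [370.  262.7] [37.3 49.9] 100.69624328613281 [0.7087 0.0454 0.016 ]
```

The rows are not in the units I measure in: shifts go in shares of 50 mm and turns go in shares of pi/2 rad. I convert before sending: 0.034 m is 0.68, -0.0287 m is -0.574, 0.14 rad is 0.0891.

```bash
echo '[{"rot": [0,0,0.0891]},{"rot": [0,0,0.0891]},{"d": [0.68,-0.574,0]},{"d": [0.68,-0.574,0]},{"d": [0.68,-0.574,0]},{"d": [0.68,-0.574,0]},{"d": [0.68,-0.574,0]},{"d": [0.68,-0.574,0]},{"d": [0.68,-0.574,0]},{"d": [0.68,-0.574,0]}]' | python3 steer.py 0.087 15
```

```text
clock: 1.1
ee_pos: [0.4464, -0.3689, 0.2474]
tcp_rot: [-3.142, -0.003, 0.001]
contact_force: [0.6, -0.3, 0.2]
grip_width: 0.0872
gripper_force: 0.0
```

Converted, 0.037 m is 0.74, 0.03 m is 0.6.

```bash
echo '[{"d": [0.6,-0.56,0]},{"d": [0.74,-0.56,0]},{},{}]' | python3 steer.py
python3 - <<'E'
from h import *
o=telemetry.observe();W=cam("wrist");im=cams.get_image("wrist");cv2.imwrite("pics/w1.png",im)
print(o["ee_pos"],W[1],-W[1].T@W[2],W[0][0,0]); np.savez("w1.npz",K=W[0],R=W[1],t=W[2])
for X in([.514,-.313,.083],[.429,-.312,.063]):
    p=W[0]@(W[1]@X+W[2]);print(p[:2]/p[2])
E
```

```text
clock: 1.5
ee_pos: [0.513, -0.313, 0.2469]
tcp_rot: [-3.141, -0.007, 0.001]
contact_force: [-0.4, -0.7, -0.3]
grip_width: 0.0873
gripper_force: 0.0
[ 0.51295276 -0.3129628   0.2469439 ] [[ 5.05742677e-03 -9.99987144e-01 -3.65543078e-04]
 [-9.54569636e-01 -4.93664197e-03  2.97947042e-01]
 [-2.97945016e-01 -1.15790902e-03 -9.54582331e-01]] [ 0.5960145  -0.31290925  0.38366252] 358.71627727863796
[314.85447603 185.60825913]
[313.4512789  263.00981332]
```

View pics/w1.png

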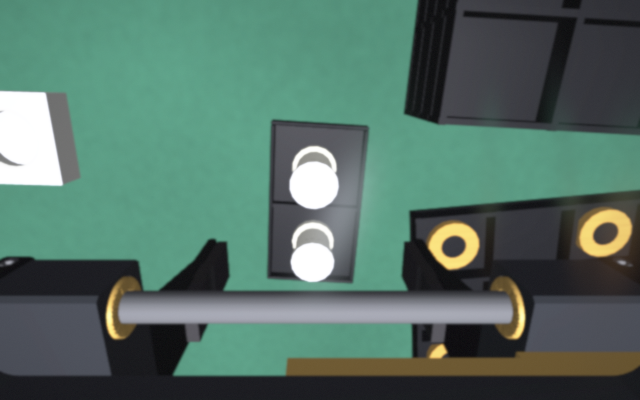

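The tops appear at (314,185) and (312,262), within about 1 px of where I predicted. Descending to grasp 44 mm above the foot.

Converted, 0.045 m is 0.9, 0.038 m is 0.76.

```bash
echo '[{"d": [0.02,0,0.9]},{"d": [0,0,0.9]},{"d": [0,0,0.9]},{"d": [0,0,0.76]},{"d": [0,0,0.4]},{},{}]' | python3 steer.py; echo '[{},{},{},{},{},{},{}]' | python3 steer.py 0.03 20
```

```text
clock: 2.25
ee_pos: [0.5129, -0.3153, 0.0553]
tcp_rot: [3.141, 0.0, 0.0]
contact_force: [0.6, 0.0, 0.9]
grip_width: 0.0872
gripper_force: 0.0
clock: 2.95
ee_pos: [0.5134, -0.314, 0.0546]
tcp_rot: [-3.141, -0.003, -0.0]
contact_force: [-0.2, 0.9, -0.1]
grip_width: 0.0411
gripper_force: 20.0
```

Converted, -0.04 m is -0.8, -0.03 m is -0.6.

```bash
echo '[{},{},{"d": [0,0,-0.4]},{"d": [0,0,-0.8]},{"d": [0,0,-0.8]},{"d": [0,0,-0.6]},{},{}]' | python3 steer.py
python3 - <<'E'
from h import *
cv2.imwrite("pics/w2.png",cams.get_image("wrist"))
s=cams.get_image("scene");cv2.imwrite("pics/s2.png",s)
W=cv2.imread("pics/w2.png")
cv2.imwrite("pics/v2.png",np.hstack([cv2.resize(s[90:250,130:300],None,fx=2.4,fy=2.4),cv2.resize(W[100:330,150:480],None,fx=1.15,fy=1.67)]))
E
```

```text
clock: 3.75
ee_pos: [0.5132, -0.3143, 0.1845]
tcp_rot: [3.141, 0.002, 0.0]
contact_force: [-0.7, -0.4, -2.8]
grip_width: 0.0411
gripper_force: 20.0
```

View pics/v2.png

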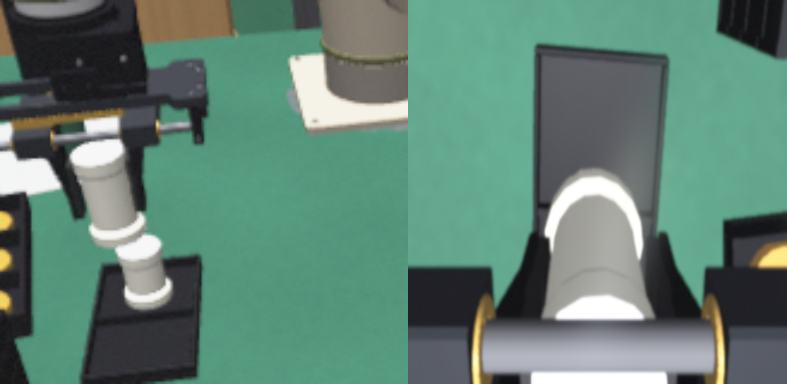

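The lamp is held upright and clear of the tray, and the short lamp hasn't moved. I'll move part way to the nest and measure the well with the wrist camera.

Converted, -0.045 m is -0.9, -0.04 m is -0.8.

```bash
echo '[{"d": [0,-0.6,0]},{"d": [0,-0.9,0]},{"d": [0,-0.9,0]},{"d": [0,-0.8,0]},{},{},{}]' | python3 steer.py
python3 - <<'E'
from h import *
o=telemetry.observe();W=cam("wrist");im=cams.get_image("wrist");cv2.imwrite("pics/w3.png",im);T=cam("top");S=cam("scene")
print(o["ee_pos"],o["tcp_rot"])
# nest corners predicted
for X in([.5903,.031,.03],[.5869,-.0563,.03],[.4997,-.0522,.03],[.5034,.0344,.03],[.5451,-.0108,.03]):
    p=W[0]@(W[1]@X+W[2]);print((p[:2]/p[2]).round(1))
bs=blobs(im,(60,80,200,180),lambda a:a.min(2)>200,300)
for b in bs:
    e=2;h=cv2.convexHull(b)
    while len(p:=cv2.approxPolyDP(h,e,True))>4:e+=.5
    p=p[:,0].astype(float);print("quad",p.tolist())
    P=np.array([plane(W,x,.030) for x in p]);print(P.round(4).tolist(),P.mean(0),np.linalg.norm(P-np.roll(P,1,0),axis=1))
cv2.imwrite("pics/v3.png",cv2.resize(im[90:260,100:300],None,fx=3,fy=3))
E
```

```text
clock: 4.55
ee_pos: [0.5124, -0.1554, 0.1836]
tcp_rot: [3.142, 0.001, -0.002]
contact_force: [-0.2, -1.0, -1.5]
grip_width: 0.0409
gripper_force: 20.0
[ 0.51243594 -0.15537221  0.18362438] [ 3.14156302e+00  5.50476796e-04 -2.45093746e-03]
[74.7 93.3]
[187.6  98. ]
[193.5 204.2]
[ 91. 200.]
[137.1 151.2]
quad [[73.0, 93.0], [186.0, 95.0], [195.0, 203.0], [91.0, 201.0]]
[[0.5905, 0.0322, 0.03], [0.5891, -0.0553, 0.03], [0.5008, -0.0536, 0.03], [0.5025, 0.0346, 0.03]] [ 0.54573175 -0.01050372  0.03      ] [0.08805786 0.08755527 0.08834766 0.08817708]
```

View pics/v3.png

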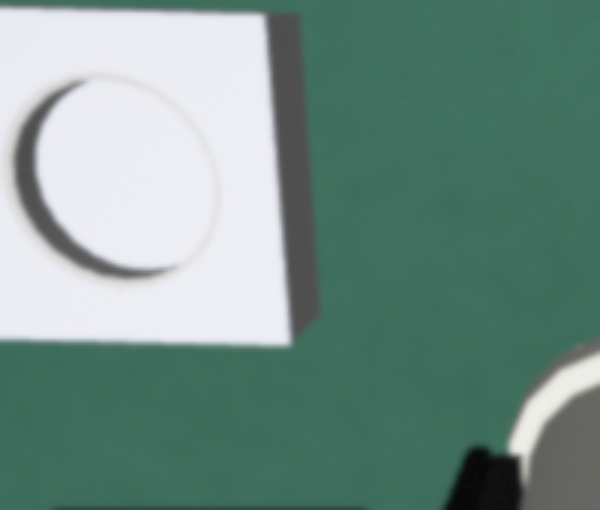

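The well's rim is at about (138.8,148.8) in the wrist image, roughly 1 px from the nest centre. Fixing its centre and height from the three views.

Run:
```python
from h import *
W,T,S=cam("wrist"),cam("top"),cam("scene")
w=[[73.0, 93.0], [186.0, 95.0], [195.0, 203.0], [91.0, 201.0]]
t=[[297.0, 183.0], [330.0, 185.0], [328.0, 218.0], [295.0, 216.0]]
s=[[347,223],[308,228],[302,206],[338,202]]
X=np.array([tri((W,a),(T,b),(S,c))[0] for a,b,c in zip(w,t,s)]);print(X.round(4),X.mean(0))
for z in(.026,.029,.032): print(z,plane(W,(138.8,148.8),z).round(4),plane(T,(312.9,200.7),z).round(4))
print(tri((W,(138.8,148.8)),(T,(312.9,200.7))))
im=cv2.imread("pics/w3.png");g=im[110:190,100:180].min(2)
ys,xs=np.where(g<190);print(xs.min()+100,xs.max()+100,ys.min()+110,ys.max()+110)
```

```text
[[ 0.5904  0.0311  0.0313]
 [ 0.5878 -0.0567  0.0319]
 [ 0.4999 -0.053   0.0288]
 [ 0.5031  0.0346  0.0288]] [ 0.54528011 -0.01100856  0.03020975]
0.026 [ 0.5466 -0.0107  0.026 ] [ 0.5445 -0.0118  0.026 ]
0.029 [ 0.5471 -0.0121  0.029 ] [ 0.5444 -0.0117  0.029 ]
0.032 [ 0.5476 -0.0136  0.032 ] [ 0.5442 -0.0116  0.032 ]
(array([ 0.54559373, -0.01138124,  0.02654634]), np.float64(0.0011618472462227706))
104 156 117 183
```

Converted, -0.045 m is -0.9, -0.03 m is -0.6.

```bash
echo '[{"d": [0.16,-0.6,0]},{"d": [0.18,-0.9,0]},{"d": [0.18,-0.9,0]},{"d": [0.14,-0.48,0]},{},{"d": [0,0,0.8]},{"d": [0,0,0.6]},{"d": [0,0,0.36]},{},{}]' | python3 steer.py
python3 - <<'E'
from h import *
o=telemetry.observe();print(o["ee_pos"],o["tcp_rot"])
E
```

```text
clock: 5.6
ee_pos: [0.5459, -0.0113, 0.0968]
tcp_rot: [3.141, 0.0, -0.0]
contact_force: [-0.6, -0.2, -1.5]
grip_width: 0.0409
gripper_force: 20.0
[ 0.54594611 -0.01132324  0.09680936] [ 3.14143034e+00  7.65124228e-05 -4.76668406e-04]
```

Converted, 0.01 m is 0.2, 0.008 m is 0.16.

```bash
echo '[{"d": [0,0,0.2]},{"d": [0,0,0.16]},{"d": [0,0,0.08]},{"d": [0,0,0.06]},{},{},{}]' | python3 steer.py; echo '[{"d": [0,0,0.06]},{},{}]' | python3 steer.py
```

```text
clock: 6.3
ee_pos: [0.546, -0.01, 0.0718]
tcp_rot: [3.141, 0.003, 0.001]
contact_force: [-0.4, -0.1, -0.9]
grip_width: 0.0408
gripper_force: 20.0
clock: 6.6
ee_pos: [0.5457, -0.0101, 0.0685]
tcp_rot: [3.142, 0.003, -0.0]
contact_force: [0.4, -0.0, -1.6]
grip_width: 0.0409
gripper_force: 20.0
```

Converted, 0.0015 m is 0.03.

```bash
echo '[{"d": [0,0,0.03]},{},{}]' | python3 steer.py; echo '[{"d": [0,0,0.03]},{},{}]' | python3 steer.py
```

```text
clock: 6.9
ee_pos: [0.5458, -0.0101, 0.067]
tcp_rot: [3.142, 0.003, 0.0]
contact_force: [-0.6, 0.8, -2.2]
grip_width: 0.0407
gripper_force: 20.0
clock: 7.2
ee_pos: [0.5467, -0.0099, 0.0667]
tcp_rot: [3.141, 0.003, 0.003]
contact_force: [-1.8, 0.7, 6.7]
grip_width: 0.0406
gripper_force: 19.9
```

Contact at the well floor (about 16 mm, as expected). Releasing and rising.

Converted, 0.05 m is 1, -0.045 m is -0.9.

```bash
echo '[{},{},{},{},{},{}]' | python3 steer.py 0.087; echo '[{"d": [0,0,-0.3]},{"d": [0,0,-0.6]},{"d": [0,0,-0.9]},{"d": [0,0,-0.9]},{"d": [0,0.8,-0.9]},{"d": [0,1,-0.8]},{"d": [-0.6,1,0]},{"d": [-0.6,0.4,0]},{},{}]' | python3 steer.py
python3 - <<'E'
from h import *
o=telemetry.observe();print(o["ee_pos"])
im={}
for n in("top","scene","wrist"):
    im[n]=cams.get_image(n);cv2.imwrite(f"pics/{n}4.png",im[n])
t=im["top"][100:230,215:350];s=im["scene"][100:285,295:435]
cv2.imwrite("pics/v4.png",np.hstack([cv2.resize(t,None,fx=3,fy=3)[:390],cv2.resize(s,(390,515))[:390]]) if 0 else np.hstack([np.pad(cv2.resize(t,None,fx=3,fy=3),((0,165),(0,0),(0,0))),cv2.resize(s,None,fx=2.8,fy=3)]))
E
```

```text
clock: 7.8
ee_pos: [0.5457, -0.0101, 0.0655]
tcp_rot: [3.142, 0.003, -0.0]
contact_force: [0.5, 0.5, -0.1]
grip_width: 0.0804
gripper_force: 0.0
clock: 8.8
ee_pos: [0.4901, -0.1455, 0.2704]
tcp_rot: [3.141, 0.001, 0.002]
contact_force: [0.7, -0.0, 0.5]
grip_width: 0.0866
gripper_force: 0.0
[ 0.49006657 -0.1455029   0.27040591]
```

View pics/v4.png

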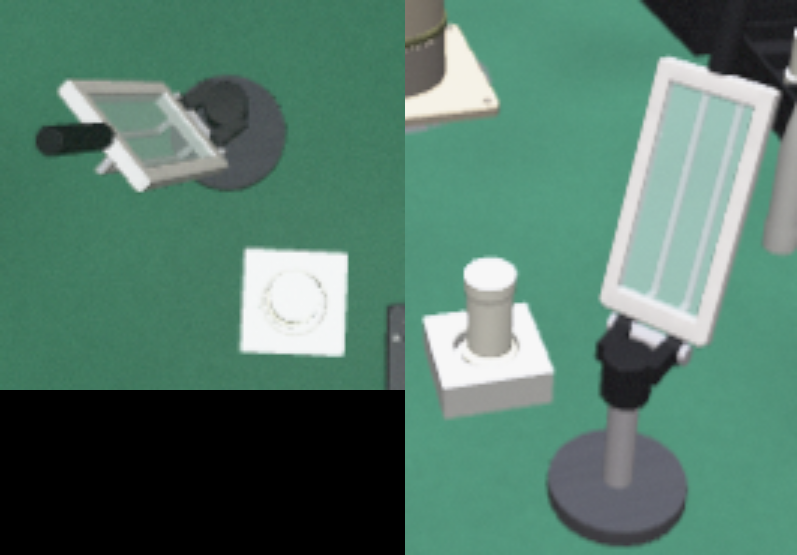

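The lamp stands upright in the well. The magnifier is still raised: handle tip disc at about (231.7,147) and handle root at about (252.3,145.3) in the top view, foot at (291,144). Now I'll solve its swivel heading and tilt.

Run:
```python
from h import *
from scipy.optimize import brentq
T,S=cam("top"),cam("scene");t=cv2.imread("pics/top4.png");s=cv2.imread("pics/scene4.png")
post=plane(T,(290.6,143.8),.016)[:2];print("post",post)
f=lambda a:(a.max(2)<75)
for b in blobs(t,(222,130,34,32),f,15):
    r=cv2.minAreaRect(b);print("handle",r,cv2.boxPoints(r).round(1).tolist())
def solve(uv,L):
    g=lambda ph:np.linalg.norm(plane(T,uv,.117+L*np.sin(ph))[:2]-post)-(.03+L*np.cos(ph))
    xs=np.linspace(.5,1.45,96);v=[g(x) for x in xs]
    r=[brentq(g,a,b) for a,b,c,d in zip(xs,xs[1:],v,v[1:]) if c*d<0]
    return [(ph,plane(T,uv,.117+L*np.sin(ph)),np.arctan2(*( (lambda d:(d[1],-d[0]))(plane(T,uv,.117+L*np.sin(ph))[:2]-post)))) for ph in r]
for uv,L in(((231.7,147),.254),((252.3,145.3),.179)):print(uv,solve(uv,L))
# tops of lamp (seated)
for n,im,box in(("top",t,(295,182,36,36)),("scene",s,(312,180,28,30))):
    g=im[box[1]:box[1]+box[3],box[0]:box[0]+box[2]].min(2);print(n,[int(x) for x in np.percentile(g,[5,50,90,99])])
bs=blobs(s,(312,180,28,30),lambda a:a.min(2)>225)
for b in bs: print("lamp top scene",cv2.fitEllipse(b))
ct=((297/3)+215,(298/3)+100);print(ct,tri((T,ct),(S,((490-405)/2.8+295,274/3+100))),plane(T,ct,.096))
# scene check of frame outer end mid on upper face
print("frame end scene px",((670+777)/2-405)/2.8+295,(58+92)/6+100)
o=telemetry.observe();print(o["q"].round(2))
```

```text
post [0.69677545 0.05028511]
handle ((239.46949768066406, 145.72561645507812), (9.717975616455078, 25.288822174072266), 83.6598129272461) [[226.39999389648438, 142.3000030517578], [251.5, 139.5], [252.60000610351562, 149.1999969482422], [227.39999389648438, 152.0]]
(231.7, 147) [(1.1946486807226333, array([0.61734821, 0.14459995, 0.35324201]), np.float64(0.8708773290697402))]
(252.3, 145.3) [(1.2198872192165815, array([0.63515375, 0.11796664, 0.28509185]), np.float64(0.8322290909556336))]
top [115, 244, 245, 245]
scene [82, 149, 247, 247]
lamp top scene ((336.2548828125, 205.5194091796875), (5.369269371032715, 9.465461730957031), 169.99449157714844)
lamp top scene ((324.6886901855469, 190.96542358398438), (10.189214706420898, 17.205617904663086), 90.73880767822266)
(314.0, 199.33333333333331) (array([ 0.54479717, -0.00979131,  0.09408865]), np.float64(0.001798955597405839)) [ 0.54420923 -0.0114376   0.096     ]
frame end scene px 408.75 125.0
[ 0.57  0.09 -0.39  1.71  0.04  1.35 -1.4 ]
```

Converted, -0.014 m is -0.28, -0.143 rad is -0.091.

```bash
echo '[{"d": [0,0,-0.28],"rot": [0,0,-0.091]},{"d": [0,0,-0.28],"rot": [0,0,-0.091]},{"d": [0,0,-0.28],"rot": [0,0,-0.091]},{"d": [0,0,-0.28],"rot": [0,0,-0.091]},{"d": [0,0,-0.28],"rot": [0,0,-0.091]},{"d": [0,0,-0.28],"rot": [0,0,-0.091]},{"d": [0,0,-0.28],"rot": [0,0,-0.091]},{"d": [0,0,-0.28],"rot": [0,0,-0.091]},{"d": [0,0,-0.28],"rot": [0,0,-0.091]},{"d": [0,0,-0.28],"rot": [0,0,-0.091]}]' | python3 steer.py; echo '[{"rot": [0,0,-0.091]},{"rot": [0,0,-0.091]},{"rot": [0,0,-0.091]},{"rot": [0,0,-0.091]},{"rot": [0,0,-0.091]},{"rot": [0,0,-0.091]},{},{}]' | python3 steer.py
python3 - <<'E'
from h import *
from scipy.spatial.transform import Rotation as Ro
o=telemetry.observe();R=Ro.from_rotvec(o["tcp_rot"]).as_matrix();print(o["q"].round(2),R.round(3))
print("to hover, tool axes",R.T@(np.array([.626,.132,.42])-o["ee_pos"]))
# scene check
S=cam("scene")
for th,ph in((.855,1.205),(.855,1.15),(.855,1.25),(.95,1.2)):
    u=np.array([-np.cos(th),np.sin(th),0]);z=np.array([0,0,1.]);d=u*np.cos(ph)+z*np.sin(ph);n=-u*np.sin(ph)+z*np.cos(ph)
    X=np.array([.6968,.0503,.117])+.03*u+.179*d+.006*n;p=S[0]@(S[1]@X+S[2]);print(th,ph,p[:2]/p[2])
E
```

```text
clock: 9.95
ee_pos: [0.4909, -0.1442, 0.4097]
tcp_rot: [-2.362, -2.071, -0.0]
contact_force: [0.2, 0.0, -0.5]
grip_width: 0.0867
gripper_force: 0.0
clock: 10.75
ee_pos: [0.4906, -0.1447, 0.4091]
tcp_rot: [-1.302, -2.859, -0.0]
contact_force: [-0.0, -0.2, 0.3]
grip_width: 0.0866
gripper_force: 0.0
[ 0.64  0.07 -0.47  1.44  0.03  1.63  0.89] [[-0.656  0.754 -0.   ]
 [ 0.754  0.656  0.   ]
 [ 0.     0.    -1.   ]]
to hover, tool axes [ 0.11987267  0.28371672 -0.01081092]
0.855 1.205 [403.95589178 123.56892567]
0.855 1.15 [405.92338463 123.56702986]
0.855 1.25 [402.25869392 123.78756549]
0.95 1.2 [408.23392653 124.77290181]
```

Converted, 0.042 m is 0.84, 0.04 m is 0.8.

```bash
echo '[{"d": [0.24,0.6,0]},{"d": [0.36,0.84,0]},{"d": [0.36,0.84,0]},{"d": [0.36,0.84,0]},{"d": [0.36,0.84,0]},{"d": [0.36,0.84,0]},{"d": [0.36,0.8,0]},{},{}]' | python3 steer.py
python3 - <<'E'
from h import *
o=telemetry.observe();W=cam("wrist");im=cams.get_image("wrist");cv2.imwrite("pics/w5.png",im);print(o["ee_pos"],o["tcp_rot"])
for th,ph in((.855,1.205),(.95,1.2)):
    for L,n_ in((.254,0),(.179,0),(.218,0),(.179,.006)):
        u=np.array([-np.cos(th),np.sin(th),0]);z=np.array([0,0,1.]);d=u*np.cos(ph)+z*np.sin(ph);n=-u*np.sin(ph)+z*np.cos(ph)
        X=np.array([.6968,.0503,.117])+.03*u+L*d+n_*n;p=W[0]@(W[1]@X+W[2]);print(th,L,p[:2]/p[2])
E
```

```text
clock: 11.65
ee_pos: [0.6219, 0.1311, 0.4084]
tcp_rot: [-1.298, -2.859, 0.0]
contact_force: [0.3, -1.0, 0.5]
grip_width: 0.0867
gripper_force: 0.0
[0.62194764 0.13110501 0.40836942] [-1.29763117e+00 -2.85945915e+00  4.41968305e-05]
0.855 0.254 [320.2922605  217.14983375]
0.855 0.179 [318.86042318 218.49036788]
0.855 0.218 [319.49314633 217.89799125]
0.855 0.179 [318.83670887 226.2524997 ]
0.95 0.254 [340.69701816 215.89683336]
0.95 0.179 [330.45975813 217.89619093]
0.95 0.218 [334.98496084 217.0124097 ]
0.95 0.179 [329.76977882 225.61956248]
```

View pics/w5.png

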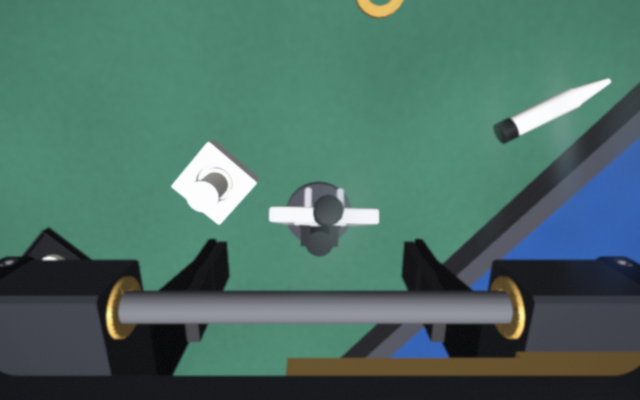

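The handle tip disc is at (328,210), the frame end spans (269–380, 215), and the foot is centred at about (319,212). Triangulating these against the top view.

Run:
```python
from h import *
W,T,S=cam("wrist"),cam("top"),cam("scene");im=cv2.imread("pics/w5.png");t=cv2.imread("pics/top4.png")
for th in(35,45,60):
  for b in blobs(im,(300,190,60,40),lambda a:a.max(2)<th,30):print(th,cv2.boundingRect(b),cv2.minEnclosingCircle(b))
# foot in wrist: dark disc
for b in blobs(im,(275,170,90,60),lambda a:(a.max(2)<110)&(a.max(2)-a.min(2)<28),60):print("foot",cv2.boundingRect(b))
print("foot centre planes",plane(W,(319,212.5),.016),plane(T,(290.6,143.8),.016))
print("tip",tri((W,(328,210)),(T,(231.5,147))))
print("end centre on white end face",plane(W,(324.5,215.5),.284))
for u in(232,231,230):print(plane(T,(u,147),.352))
for z in(.345,.352):print(plane(W,(328,210),z))
```

```text
foot (287, 182, 56, 48)
foot centre planes [0.69678509 0.05361196 0.016     ] [0.69677545 0.05028511 0.016     ]
tip (array([0.61816934, 0.14527985, 0.35194969]), np.float64(0.0005694640389089971))
end centre on white end face [0.63708176 0.12412548 0.284     ]
[0.61760713 0.14431297 0.352     ]
[0.61756156 0.14603033 0.352     ]
[0.617516   0.14774726 0.352     ]
[0.62052825 0.14368537 0.345     ]
[0.61873869 0.14533896 0.352     ]
```

Converted, 0.03 m is 0.6, 0.024 m is 0.48, 0.03 rad is 0.0191.

```bash
echo '[{"d": [0,0.12,0],"rot": [0,0,0.0191]},{"d": [0,0,0.6]},{"d": [0,0,0.6]},{"d": [0,0,0.48]},{},{}]' | python3 steer.py; echo '[{},{},{},{},{},{},{},{},{},{}]' | python3 steer.py 0.005 10
```

```text
clock: 12.3
ee_pos: [0.6266, 0.1321, 0.3263]
tcp_rot: [1.344, 2.838, -0.0]
contact_force: [-0.7, -0.2, 1.5]
grip_width: 0.0872
gripper_force: 0.0
clock: 13.3
ee_pos: [0.6266, 0.1336, 0.3252]
tcp_rot: [1.34, 2.841, 0.001]
contact_force: [2.1, 0.8, -2.1]
grip_width: 0.0177
gripper_force: 10.0
```

Converted, -0.0097 m is -0.194, -0.005 m is -0.1, -0.09 rad is -0.0573.

```bash
echo '[{"d": [0,-0.1,0],"rot": [0,0,-0.0286]},{"d": [-0.008,-0.194,0],"rot": [0,0,-0.0573]},{"d": [-0.008,-0.194,0],"rot": [0,0,-0.0573]},{"d": [-0.008,-0.194,0],"rot": [0,0,-0.0573]},{"d": [-0.008,-0.194,0],"rot": [0,0,-0.0573]},{"d": [-0.008,-0.194,0],"rot": [0,0,-0.0573]},{"d": [-0.008,-0.194,0],"rot": [0,0,-0.0573]},{"d": [-0.008,-0.194,0],"rot": [0,0,-0.0573]},{},{}]' | python3 steer.py
cat > m.py <<'E'
from h import *
from scipy.spatial.transform import Rotation as Ro
o=telemetry.observe();R=Ro.from_rotvec(o["tcp_rot"]).as_matrix();p=o["ee_pos"];d=p[:2]-[.6968,.0512]
print("r",np.linalg.norm(d),"theta",np.arctan2(d[1],-d[0]),"tool heading",np.arctan2(R[1,0],-R[0,0]),"F",o["contact_force"],"M",o["wrist_torque"],o["q"].round(2))
E
python3 m.py
```

```text
clock: 14.3
ee_pos: [0.5893, 0.0716, 0.3245]
tcp_rot: [-0.33, -3.124, 0.001]
contact_force: [5.3, -3.2, -7.2]
grip_width: 0.0175
gripper_force: 10.0
r 0.10942082149013739 theta 0.18771212150145547 tool heading 0.21019252783826695 F [ 5.26790073 -3.16344904 -7.23538755] M [-0.37661798 -1.29030585  0.06165769] [ 0.39  0.32 -0.75  1.39  0.22  1.51  1.01]
```

The rows are not in the units I measure in: shifts go in shares of 50 mm and turns go in shares of pi/2 rad. I convert before sending: -0.009 m is -0.18, 0.001 m is 0.02, -0.085 rad is -0.0541.

```bash
echo '[{"d": [-0.016,-0.18,0.02],"rot": [0,0,-0.0541]},{"d": [-0.012,-0.18,0.02],"rot": [0,0,-0.0541]},{"d": [-0.008,-0.18,0],"rot": [0,0,-0.0541]},{"d": [-0.008,-0.18,0],"rot": [0,0,-0.0541]},{"d": [-0.008,-0.18,0],"rot": [0,0,-0.0541]},{"d": [-0.008,-0.18,0],"rot": [0,0,-0.0541]},{"d": [-0.008,-0.18,0],"rot": [0,0,-0.0509]},{},{}]' | python3 steer.py; python3 m.py
python3 - <<'E'
from h import *
for n in("top","scene"):cv2.imwrite(f"pics/{n}6.png",cams.get_image(n))
s=cv2.imread("pics/scene6.png")[70:285,240:435];t=cv2.imread("pics/top6.png")[110:250,230:360]
cv2.imwrite("pics/v6.png",np.hstack([cv2.resize(s,(390,430)),cv2.resize(t,(400,430))]))
E
```

```text
clock: 15.2
ee_pos: [0.5956, 0.0106, 0.3243]
tcp_rot: [-0.593, 3.084, -0.001]
contact_force: [-1.6, -2.5, 5.1]
grip_width: 0.0177
gripper_force: 10.0
r 0.10905973846939787 theta -0.3813819980110459 tool heading -0.3799886408924142 F [-1.64712429 -2.45233779  5.09330003] M [-0.32324182  0.09169986  0.10880316] [ 0.53  0.34 -0.81  1.39  0.24  1.52  1.69]
```

View pics/v6.png

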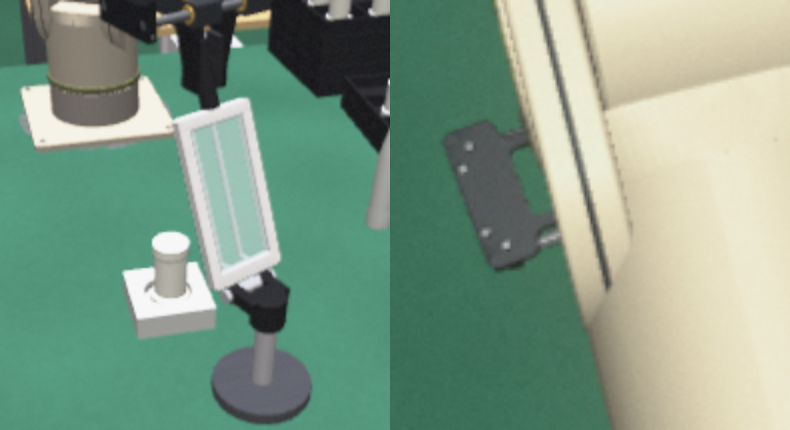

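The frame is raised and turned toward the lamp, with the lamp undisturbed at about (170,270) in the crop. The top view is blocked by the arm. Working out the tilt arc.

Run:
```python
import numpy as np
L=.2163
a=np.array(list(np.linspace(1.197,.297,11))+[.2,.15,.12,.1,.08,.06,.04,.02,.0,-.02])
print(np.c_[a[1:],L*np.diff(np.cos(a)),-L*np.diff(np.sin(a))].round(4))
```

```text
[[ 1.107e+00  1.780e-02  7.900e-03]
 [ 1.017e+00  1.700e-02  9.500e-03]
 [ 9.270e-01  1.610e-02  1.100e-02]
 [ 8.370e-01  1.500e-02  1.240e-02]
 [ 7.470e-01  1.390e-02  1.370e-02]
 [ 6.570e-01  1.260e-02  1.490e-02]
 [ 5.670e-01  1.120e-02  1.590e-02]
 [ 4.770e-01  9.700e-03  1.690e-02]
 [ 3.870e-01  8.100e-03  1.770e-02]
 [ 2.970e-01  6.500e-03  1.830e-02]
 [ 2.000e-01  5.200e-03  2.030e-02]
 [ 1.500e-01  1.900e-03  1.060e-02]
 [ 1.200e-01  9.000e-04  6.400e-03]
 [ 1.000e-01  5.000e-04  4.300e-03]
 [ 8.000e-02  4.000e-04  4.300e-03]
 [ 6.000e-02  3.000e-04  4.300e-03]
 [ 4.000e-02  2.000e-04  4.300e-03]
 [ 2.000e-02  1.000e-04  4.300e-03]
 [ 0.000e+00  0.000e+00  4.300e-03]
 [-2.000e-02 -0.000e+00  4.300e-03]]
```

Converted, 0.0178 m is 0.356, 0.017 m is 0.34.

```bash
echo '[{"d": [0.356,0,0.158]},{"d": [0.34,0,0.19]},{"d": [0.322,0,0.22]},{"d": [0.3,0,0.248]},{"d": [0.278,0,0.274]},{"d": [0.252,0,0.298]},{},{}]' | python3 steer.py; python3 m.py
python3 - <<'E'
from h import *
W=cam("wrist");im=cams.get_image("wrist");cv2.imwrite("pics/w7.png",im);cv2.imwrite("pics/scene7.png",cams.get_image("scene"))
for X in([.5452,-.0105,.096],[.6968,.0512,.016]):
    p=W[0]@(W[1]@X+W[2]);print(p[:2]/p[2])
E
```

```text
clock: 16.1
ee_pos: [0.5095, -0.0238, 0.2539]
tcp_rot: [0.596, -3.083, 0.0]
contact_force: [-0.0, -1.1, -5.0]
grip_width: 0.0178
gripper_force: 10.0
r 0.20174668050828573 theta -0.38098240156434804 tool heading -0.38188172027370926 F [-0.03139073 -1.08344995 -5.0155641 ] M [ 0.00271354 -0.1151058   0.03049223] [ 0.71  0.15 -0.81  1.72  0.11  1.33  1.83]
[314.67677803 228.70058361]
[315.34325371 327.98991797]
```

View pics/w7.png

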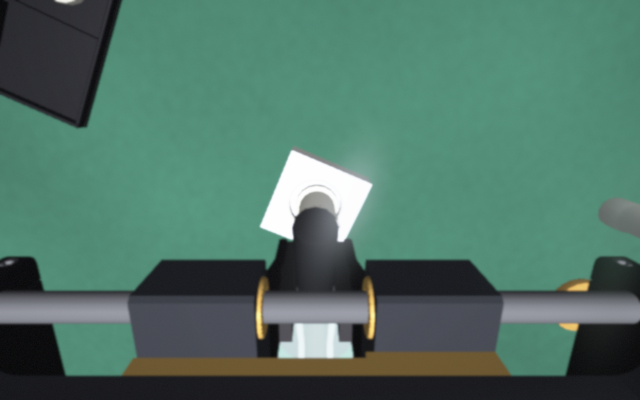

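The handle (u≈315.5) lines up with the lamp (u≈317), so the sideways error is about 1 mm. Continuing the tilt.

```bash
echo '[{"d": [0.224,0,0.318]},{"d": [0.194,0,0.338]},{"d": [0.162,0,0.354]},{"d": [0.13,0,0.366]},{"d": [0.068,0,0.22]},{"d": [0.05,0,0.22]},{"d": [0.024,0,0.12]},{},{}]' | python3 steer.py; python3 m.py
```

```text
clock: 17.1
ee_pos: [0.4714, -0.0393, 0.1574]
tcp_rot: [-0.599, 3.082, 0.001]
contact_force: [4.4, 2.5, -2.1]
grip_width: 0.0176
gripper_force: 10.0
r 0.24290626850240898 theta -0.3819187156356716 tool heading -0.3837812044046838 F [ 4.38474681  2.53697388 -2.12551388] M [ 0.64005001 -1.23239768  0.04031759] [ 0.74  0.14 -0.8   1.93  0.11  1.11  1.86]
```

```bash
echo '[{"d": [0,0,0.12]},{"d": [0,0,0.12]},{"d": [0,0,0.12]},{"d": [0,0,0.08]},{},{}]' | python3 steer.py; python3 m.py;echo '[{"d": [0,0,0.06]},{"d": [0,0,0.06]},{},{}]' | python3 steer.py; python3 m.py
```

```text
clock: 17.7
ee_pos: [0.4697, -0.0403, 0.1346]
tcp_rot: [0.598, -3.083, -0.0]
contact_force: [-2.3, -0.9, -1.6]
grip_width: 0.0172
gripper_force: 10.0
r 0.2448024215730199 theta -0.3829354550912683 tool heading -0.38313523461979077 F [-2.34181534 -0.92722122 -1.64402252] M [ 0.1508201   0.19391838 -0.01126763] [ 0.73  0.17 -0.79  1.96  0.14  1.07  1.84]
clock: 18.1
ee_pos: [0.4703, -0.0403, 0.1292]
tcp_rot: [-0.598, 3.084, -0.001]
contact_force: [-4.1, 0.2, 6.5]
grip_width: 0.0175
gripper_force: 10.0
r 0.244310692864478 theta -0.38377712656302865 tool heading -0.3830977012389205 F [-4.10136533  0.1704214   6.53686642] M [ 0.05548958  0.7547663  -0.02333982] [ 0.73  0.18 -0.79  1.96  0.15  1.06  1.83]
```

Converted, 0.0015 m is 0.03, 0.001 m is 0.02.

```bash
for i in 1; do :; done; echo '[{"d": [0.02,0,0.03]},{},{}]' | python3 steer.py; echo '[{"d": [0,0,0.03]},{},{}]' | python3 steer.py; echo '[{"d": [0,0,0.03]},{},{}]' | python3 steer.py
```

```text
clock: 18.4
ee_pos: [0.4703, -0.0403, 0.1286]
tcp_rot: [-0.598, 3.082, -0.001]
contact_force: [-3.3, 0.3, 11.7]
grip_width: 0.0176
gripper_force: 10.0
clock: 18.7
ee_pos: [0.4707, -0.0402, 0.1273]
tcp_rot: [-0.598, 3.081, -0.002]
contact_force: [-2.6, 1.1, 13.1]
grip_width: 0.0178
gripper_force: 10.0
clock: 19.0
ee_pos: [0.4709, -0.0401, 0.126]
tcp_rot: [-0.598, 3.081, -0.002]
contact_force: [-2.9, 1.5, 13.9]
grip_width: 0.0175
gripper_force: 10.0
```

The pinch slips at a steady 13–14 N, so the runners are bearing (tilt about 0.025, within the expected range). Letting go while pressed, then lifting straight up.

Converted, -0.045 m is -0.9, -0.04 m is -0.8.

```bash
echo '[{},{},{},{},{},{},{},{}]' | python3 steer.py 0.087; echo '[{"d": [0,0,-0.2]},{"d": [0,0,-0.4]},{"d": [0,0,-0.8]},{"d": [0,0,-0.9]},{"d": [0,0,-0.9]},{"d": [0,-0.9,0]},{"d": [0,-0.9,0]},{"d": [0,-0.9,0]},{"d": [0,-0.9,0]},{}]' | python3 steer.py
python3 - <<'E'
from h import *
for n in("top","scene","wrist"):cv2.imwrite(f"pics/{n}8.png",cams.get_image(n))
s=cv2.imread("pics/scene8.png")[140:285,265:420];t=cv2.imread("pics/top8.png")[110:250,230:360]
cv2.imwrite("pics/v8.png",np.hstack([cv2.resize(s,(430,402),interpolation=cv2.INTER_CUBIC),cv2.resize(t,(370,402),interpolation=cv2.INTER_CUBIC)]))
E
```

```text
clock: 19.8
ee_pos: [0.4692, -0.0405, 0.1244]
tcp_rot: [0.598, -3.084, 0.0]
contact_force: [-0.2, 0.7, -0.1]
grip_width: 0.0736
gripper_force: 0.0
clock: 20.8
ee_pos: [0.5364, -0.2142, 0.2836]
tcp_rot: [0.586, -3.085, -0.0]
contact_force: [-1.3, -0.0, -0.7]
grip_width: 0.0869
gripper_force: 0.0
```

View pics/v8.png

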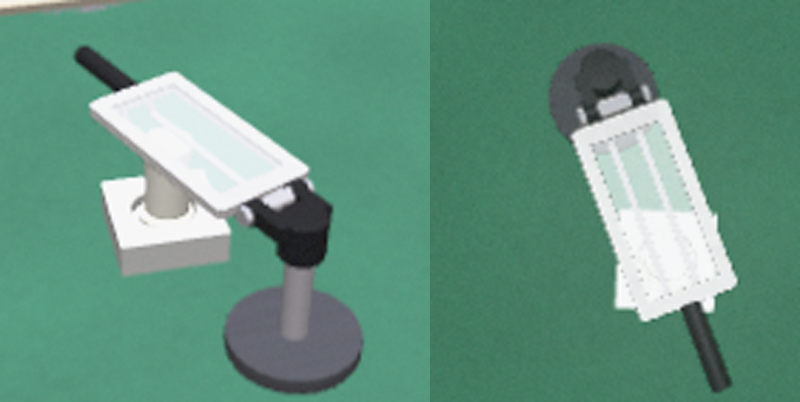

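Run:
```python
from h import *
T,S=cam("top"),cam("scene")
tp=lambda x,y:(230+(x-430)*130/370,110+y*140/402); sp=lambda x,y:(265+x*155/430,140+y*145/402)
P={k:tri((T,tp(*a)),(S,sp(*b))) for k,a,b in(("oL",(640,320),(178,72)),("oR",(737,285),(92,105)),("iL",(573,138),(307,172)),("iR",(668,100),(220,211)),("tip",(722,387),(82,52)))}
for k,v in P.items():print(k,v[0].round(4),round(v[1],4))
o=(P["oL"][0]+P["oR"][0])/2;i=(P["iL"][0]+P["iR"][0])/2;d=o-i;print("len",np.linalg.norm(d),"tilt",np.arcsin(d[2]/np.linalg.norm(d)),"heading",np.arctan2(d[1],-d[0]))
u=d[:2]/np.linalg.norm(d[:2]);L=np.array([.5452,-.0105])-i[:2];print("lamp lateral",u[0]*L[1]-u[1]*L[0])
# straight from top image: frame mid-line pixels vs projected lamp top
p=T[0]@(T[1]@np.array([.5452,-.0105,.096])+T[2]);print("lamp top px in crop",(p[0]/p[2]-230)*370/130+430,(p[1]/p[2]-110)*402/140)
```

```text
oL [0.4903 0.0139 0.1249] 0.0009
oR [ 0.5206 -0.0656  0.1232] 0.0017
iL [0.6407 0.0732 0.117 ] 0.0011
iR [ 0.6744 -0.0051  0.1203] 0.0022
tip [ 0.4364 -0.0559  0.1236] 0.0001
len 0.16356343096617182 tilt 0.03314979894623873 heading -0.37513963087061314
lamp lateral 0.000282199018982382
lamp top px in crop 668.0057565066298 255.3297414485291
```

The frame sits over the lamp at a tilt of about 0.03 rad, about 0.3 mm off centre sideways. The lamp is upright in the nest and the gripper is clear. Handing in.

```bash
python3 -c "
from rig import robot, cams, telemetry, finish_job
print(finish_job())"
```

```text
the job is handed in; nothing more can be done
None
```

The job is handed in, verdict not shown: the tall lamp base stands upright in the nest's well, and the released magnifier is centred over it to about 0.3 mm. I judge that its runners bear on the lamp from the firm resistance when I pressed (13–14 N at the handle) and the measured tilt of about 0.03 rad, as I had no direct view of the contact.

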